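# Gauge a steel canister for its lid

### The job

To choose a lid for the short round steel canister, measure it in the sizing gauge on the table: slide the canister back between the open jaws until it stands against the gauge's beam, then slide the movable jaw shut on it so that canister and spring plunger are pushed back and the plunger's pointer stands between its two white marks. Do not ram the plunger to the end of its travel; leave the canister standing there held by the jaw, and leave the other things on the table alone.

Things in the scene. Friction and masses are not known exactly. Their poses are not given: they have to be found in the camera images.
- canister: Short round steel canister with a flat lid, 66 mm diameter, 72 mm tall, about 0.35 kg, plain steel with a dark band 14 mm below the top. Stands loose on the table in front of the gauge mouth. Origin: centre of its underside, z up along its axis.
- gauge: Sizing gauge fixed to the table, like a caliper lying flat. Aluminium beam 360 mm long (its y), 40 deep, 30 high. Origin: on the table, middle of the beam's front face; +x into the beam, away from the robot. Movable jaw at -y, spring plunger at +y, both reaching to -x; the mouth between is open to -x, its floor is the table. Dark plunger housing: y 120 to 175, x -75 to 40, 45 mm high.
- jaw (a joint): Movable steel jaw sliding along the beam, in m. 0 = fully open (jaw face at gauge y = -105 mm), growing as it moves to +y, towards the plunger; travel 150 mm. It drags with about 8 N friction and stays where it is left.
- jaw_face (a point): Middle of the movable jaw's flat face (faces gauge +y). The jaw plate is 85 mm long (gauge x 0 to -85 mm), 18 mm thick (behind the face, to -y), z 3 to 50 mm. Axes as the gauge.
- jaw_tab (a point): Top centre of the black thumb tab on the jaw's carriage, 86 mm above the table. The tab is 30 mm along gauge x, 16 mm along gauge y and rises 36 mm above the carriage, whose top (44 mm x 50 mm) is 50 mm above the table, on the beam. The tab can be pushed or pinched. Axes as the gauge.
- plunger (a joint): Spring plunger facing the movable jaw, in m. 0 = at rest (sprung out, face at gauge y = +77 mm), growing as it is pushed back to +y; end of travel at 30 mm. Needs about 1.5 N to start and 0.15 N more per mm. Its brass pointer passes the first white mark on the housing at 6 mm and the second at 20 mm.
- plunger_face (a point): Middle of the plunger's flat steel face plate (faces gauge -y): 66 mm along gauge x (-74 to -8 mm), z 4 to 48 mm. Axes as the gauge.
- tall_shaker: Bystander, leave alone: tall round steel shaker, 56 mm diameter, 150 mm tall. Origin: centre of its underside.
- square_tub: Bystander, leave alone: white square tub with grey lid, 96 mm square, 65 mm tall. Origin: centre of its underside.
- lid_small: Bystander, leave alone: flat steel lid with black knob, 72 mm diameter, 20 mm high. Origin: centre of its underside.
- lid_large: Bystander, leave alone: flat steel lid with black knob, 96 mm diameter, 20 mm high. Origin: centre of its underside.
- pitcher: Bystander, leave alone: clear plastic pitcher with handle, 110 mm diameter, 190 mm tall. Origin: centre of its underside.
- spoon: Bystander, leave alone: metal spoon lying on the table. Origin: centre of its underside.
- spice_jar: Bystander, leave alone: jar with black cap, 52 mm diameter, 100 mm tall. Origin: centre of its underside.
Not all that is in view belongs to the job. What is shaped like the canister but orange is not meant.

How it is judged:
By the outcome, as a careful person would: the job done as asked, in the order asked, and still so for the second after the job is handed in, with the robot touching nothing.
It also fails if it takes over 67 s, if anything falls off the work surface, if the arm or the gripper's body presses on something with over 40 N, if the wrist force passes 120 N, or if a joint passes its speed limit or range.

### The arm

A 6-joint arm with a two-finger parallel gripper is mounted at the origin on the work surface. World frame = base frame: x ahead of the robot, y to its left, z up, the work surface at z = 0. Lengths are in m, angles in rad, forces in N, time in s.
With the tool pointing down it reaches from about 0.275 to 0.725 m from the base axis. Payload 15.9 kg.
Tool frame: the origin (TCP) lies between the finger pads; the fingertips stand 19 mm ahead of it and the grasp point (between the pads) is the TCP; z points along the fingers, y is the line along which they close (so a half turn about z gives the same grasp; the last joint's range is limited). The gripper opens to 85 mm and grips with 20 to 120 N. Pads are 22 mm wide; open, the fingers measure 114 mm over their backs; the gripper's body (76 mm by 85 mm) begins 54 mm behind the grasp point. The pads swing forward as they close: fully open they stand 13 mm farther back than shut.
Start: joints at [0, 0.213, -0.034, 1.323, 0, 1.571], TCP at [0.5, -0, 0.25] pointing down, gripper open.
Joint ranges: [-2.98, 2.98], [-0.74, 1.72], [-1.14, 1.35], [-2.1, 2.04], [-1.57, 1.44], [-3.14, 3.14]. Speed limits (rad/s): [1.89, 1.89, 2.39, 2.57, 3.14, 3.14].

### API

Orientations are given as a unit quaternion [w, x, y, z].
In Python, from rig import env gives the robot as it stands. The module is installed in compiled form; this text tells all that it offers.
- The arm moves only by the tool play_rows, never from a script. Its arguments are lists of equal length, an entry for each row: "translation": the shift along the tool's x, y, z in cm, a list of three; "twist": the turn, a rotation vector about the tool's x, y, z in degrees, a list of three. A call has 1 to 20 rows; each row shifts and turns the commanded pose from where the row before left it, along the tool's axes as they then stand; what a row does not reach is not made up. A row lasts 1/8 s, in which the tool goes at most 62.5 mm and 10.7 degrees, less where a joint would pass 70% of its speed; a pose out of reach is approached as far as the arm can. A call with a gripper value outside its range is refused whole. "grip" is the opening, from 0 (shut) to 1 (fully open), set as the call begins (left out, the last holds). The fingers move at their own pace and stop on an object; the grip force is fixed at half the most. Time passes only in rows, so rows that do not move let the fingers close. It gives the time, the measured TCP pose, the force, the opening and the grip force at its end, in the units of the state.
- env.observe(): the state, without advancing time (a new reading comes with each control period).
- env.read_camera(name): name is "scene" or "side" or "wrist"; returns a dict with "pixels" (420x560x3 uint8, blue, green, red), "intrinsics" (3x3 intrinsics, pixels), "k1" (the pictures are not rectified: a ray, as slopes to the right and down, at radius r is drawn at 1 + k1 r^2 times it, then the intrinsics apply), "R" (3x3) and "t" (3): a world point X has camera coordinates R X + t; the wrist camera has in their place "tool_from_camera" (4x4, takes a point from camera to tool coordinates, whose origin is the TCP and whose axes are the flange's). Camera axes: x right, y down, z forward; pixel columns grow to the right and rows downward; lengths in m; the calibration is good to about 2 mm. A picture is of the moment at which its call begins: read the wrist's pose just before it. There is no depth.
- env.close_job(): hands the job in; it is judged then, once.
Trained networks look in a picture, given as the dict that the camera call returned (one of the last four; its "shot" number tells which), for a name from the list of things; names that differ only in an ending like _2 or _b are one class to them, and where a whole thing is asked for, a point or a joint stands for the part that bears it (a point fixed in the world has none). Each returns a list of dicts, best first, with "confidence" (0 to 1); they miss things now and then, are a little off and sometimes report something else, mostly with a low value. They report only what shows in the picture. A call takes as long as a camera call. They do not tell look-alikes from the thing itself.
- env.outline_of(picture, query): "region" (420x560 bool, what is visible of it) and "extent" ([left, top, right, bottom] in pixels, round what is visible of it).
- env.tip_of(picture, query): "location" ([column, row] in pixels: a listed point, or the origin of a listed thing).
The state is a dict: "time_s": time; "q": joint angles; "joint_vel": joint speeds; "effort": joint torques, N m; "tcp_pos": TCP position; "orientation": TCP orientation; "ft_force": force on the tool from outside, world axes, zero at the start; "wrist_torque": the same for the moment, N m; "finger_gap": finger opening in m; "finger_force": force on a finger pad.
Only numpy, scipy, OpenCV 4.12 (cv2) and the standard library are available. Lean on these libraries where they do the work, as an engineer would, in place of code of your own. Each camera call takes 0.05 s, during which the arm holds its last target. There are 200 camera calls.

## Working session

There is one attempt and no reset: what is moved stays moved. The work goes in short steps, Python scripts to look and compute and a tool call to move; the robot and the scene stay as the last step left them, time stands still between calls to the robot, and variables do not carry over. Pictures are saved under pics/ and viewed, at most 12 in all, crops included, and the job is handed in when it is done.

Besides the shell and the picture viewer there is one more tool, called after "Call:" by a JSON object that holds its "method" and its "body", one argument or row to a line. play_rows: Moves the arm, as the interface text tells. Its arguments: {"type":"object","properties":{"translation":{"type":"array"},"twist":{"type":"array"},"grip":{"type":"number"}},"required":["translation","twist"]}

```bash
mkdir -p pics
cat > h.py <<'E'
import numpy as np, cv2
from rig import env
def ray(p,uv):
    K=p["intrinsics"];k1=p["k1"]
    d=np.array([(uv[0]-K[0][2])/K[0][0],(uv[1]-K[1][2])/K[1][1]])
    s=d.copy()
    for _ in range(20): s=d/(1+k1*(s@s))
    R=np.array(p["R"]);t=np.array(p["t"])
    return -R.T@t, R.T@np.array([s[0],s[1],1])
def at_z(p,uv,z):
    c,d=ray(p,np.array(uv,float)); return c+d*(z-c[2])/d[2]
def proj(p,X):
    x=np.array(p["R"])@np.array(X)+np.array(p["t"]); s=x[:2]/x[2]; s=s*(1+p["k1"]*(s@s))
    K=np.array(p["intrinsics"]); return K[:2,:2]@s+K[:2,2]
E
python3 - <<'E'
from h import *
np.set_printoptions(precision=4,suppress=True)
Z=dict(canister=0,gauge=0,jaw_face=.0265,jaw_tab=.086,plunger_face=.026)
for n in ["scene","side"]:
    p=env.read_camera(n); cv2.imwrite(f"pics/{n}0.png",p["pixels"])
    for q,z in Z.items():
        for r in env.tip_of(p,q)[:3]: print(n,q,round(r["confidence"],2),np.round(r["location"],1),at_z(p,r["location"],z))
    for r in env.outline_of(p,"canister")[:3]: print(n,"outl",round(r["confidence"],2),np.round(r["extent"]))
E
```

```text
scene canister 0.83 [272.6 241.4] [ 0.499  -0.0333  0.    ]
scene canister 0.66 [297.7 211. ] [0.5122 0.0849 0.    ]
scene canister 0.33 [244.2 335.9] [ 0.5629 -0.2823  0.    ]
scene gauge 0.91 [326.1 271.1] [ 0.6559 -0.049   0.    ]
scene jaw_face 0.91 [289.4 283.2] [ 0.5977 -0.1321  0.0265]
scene jaw_tab 0.84 [304.7 289. ] [ 0.6466 -0.1572  0.086 ]
scene plunger_face 0.65 [333.5 235. ] [0.6343 0.0397 0.026 ]
scene outl 0.91 [257. 213. 284. 249.]
scene outl 0.71 [287. 185. 311. 225.]
scene outl 0.24 [142. 286. 187. 343.]
side canister 0.96 [277.1 211.4] [ 0.4981 -0.0296  0.    ]
side canister 0.9 [252.3 231.6] [0.5147 0.0856 0.    ]
side gauge 0.82 [238.9 191.4] [ 0.6562 -0.0484  0.    ]
side jaw_face 0.87 [268.5 179.1] [ 0.5893 -0.125   0.0265]
side jaw_tab 0.74 [259.3 153.4] [ 0.647  -0.1618  0.086 ]
side plunger_face 0.78 [231.8 204.6] [0.6197 0.0405 0.026 ]
side outl 0.6 [266. 188. 292. 217.]
side outl 0.58 [241. 204. 266. 240.]
```

View pics/scene0.png

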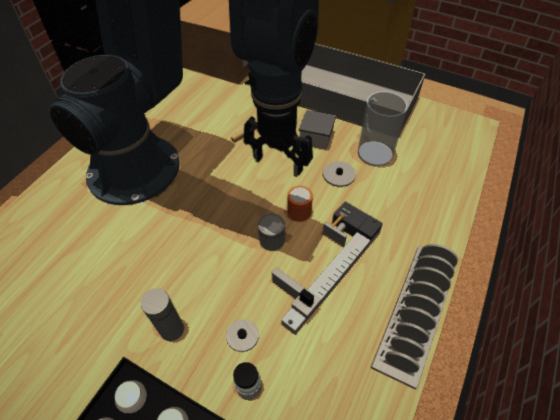

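Run:
```python
import cv2
i=cv2.imread("pics/scene0.png")[160:320,220:400]; cv2.imwrite("pics/crop0.png",cv2.resize(i,None,fx=3.7,fy=3.7,interpolation=cv2.INTER_CUBIC))
```

```text
(no output)
```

View pics/crop0.png

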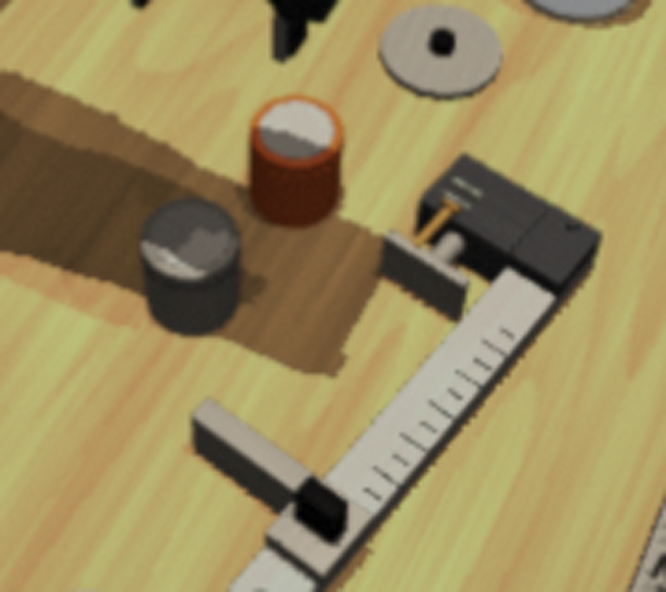

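View pics/side0.png

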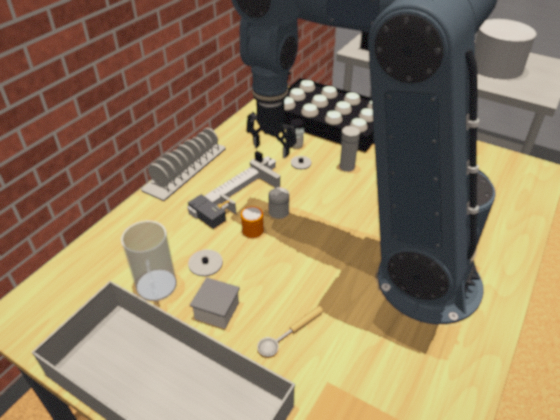

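The canister candidates in the scene view are the steel canister at (272,241), the orange look-alike at (298,211) and the tall shaker at (162,315). I choose the plain steel one, short with a dark body. The crop confirms it, standing in the robot's shadow in front of the mouth. The plunger is at about (340,232) and the jaw tab at about (306,297). Next I refine the gauge yaw.

```bash
cat >> h.py <<'E'
from scipy.spatial.transform import Rotation as Ro
def wrist():
    s=env.observe(); p=env.read_camera("wrist"); w,x,y,z=s["orientation"]
    T=np.eye(4);T[:3,:3]=Ro.from_quat([x,y,z,w]).as_matrix();T[:3,3]=s["tcp_pos"]
    C=np.linalg.inv(T@np.array(p["tool_from_camera"])); p["R"]=C[:3,:3];p["t"]=C[:3,3]; return p
E
python3 - <<'E'
from h import *
np.set_printoptions(precision=4,suppress=True)
s=env.observe(); print(s["time_s"],s["tcp_pos"],Ro.from_quat(np.roll(s["orientation"],-1)).as_matrix(),s["finger_gap"])
p=wrist(); cv2.imwrite("pics/w0.png",p["pixels"])
Z=dict(canister=0,gauge=0,jaw_face=.0265,jaw_tab=.086,plunger_face=.026)
for q,z in Z.items():
    for r in env.tip_of(p,q)[:2]: print(q,round(r["confidence"],2),np.round(r["location"],1),at_z(p,r["location"],z))
# gauge yaw: fit model points over all cameras
E
```

```text
0.7 [ 0.5    -0.      0.2503] [[ 0.      1.     -0.0001]
 [ 1.     -0.      0.    ]
 [ 0.     -0.0001 -1.    ]] 0.08550148611554463
canister 0.89 [292.6 104.3] [0.5158 0.0828 0.    ]
canister 0.84 [274.4 203.8] [ 0.4951 -0.034   0.    ]
gauge 0.57 [407.1 211.7] [ 0.6611 -0.0441  0.    ]
jaw_face 0.72 [359.5 281.1] [ 0.6015 -0.1268  0.0265]
plunger_face 0.57 [399. 146.] [0.6315 0.0401 0.026 ]
```

View pics/w0.png

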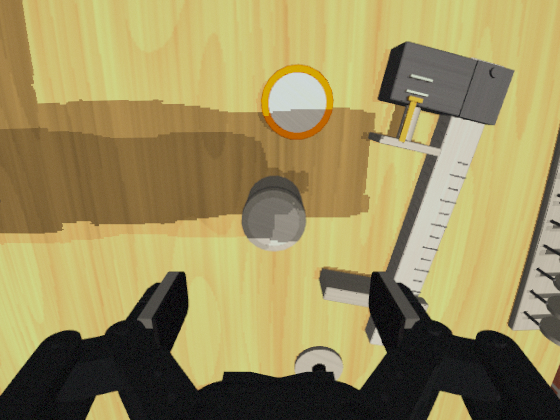

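The wrist view shows the canister at (274,215) and the orange one at (297,102). The beam runs from (465,120) to (400,300), the housing top corners are near (408,43) and (513,70), and the jaw is at (350,285). I use the beam edges for yaw.

Run:
```python
from h import *
np.set_printoptions(precision=4,suppress=True)
p=wrist(); g=cv2.cvtColor(p["pixels"],cv2.COLOR_BGR2GRAY).astype(int)
A=[];B=[];C=[]
for v in range(160,262,6):
    r=g[v]; d=np.diff(r); u0=int(460-(v-140)*0.36)-28
    seg=d[u0-25:u0+60]; fall=np.argmin(seg[:45])+u0-25; rise=np.argmax(d[fall+2:fall+35])+fall+2
    A.append(at_z(p,(fall+.5,v),0)[:2]);B.append(at_z(p,(rise+.5,v),.03)[:2])
    if v%4==0: print(v,fall,rise)
for n,X in(("bottom",A),("top",B)):
    X=np.array(X);m=np.median(X,0)
    vx,vy,x0,y0=cv2.fitLine(X.astype(np.float32),cv2.DIST_HUBER,0,.001,.001).ravel()
    print(n,"yaw-ish deg",np.degrees(np.arctan(vx/vy)),"x at y=-.045:",x0+(-.045-y0)*vx/vy)
# canister circle at top
for r in env.outline_of(p,"canister")[:2]: print(np.round(r["extent"]))
for uv in [(408,43),(513,70),(495,124)]: print(uv,at_z(p,uv,.045))
print(at_z(p,(274,218),.072))
```

```text
160 424 435
172 419 431
184 415 427
196 411 423
208 407 418
220 403 414
232 399 410
244 395 405
256 390 401
bottom yaw-ish deg 11.138984 x at y=-.045: 0.6599142
top yaw-ish deg 11.842575 x at y=-.045: 0.65820694
[241. 177. 308. 254.]
(408, 43) [0.6231 0.1399 0.045 ]
(513, 70) [0.7326 0.119  0.045 ]
(495, 124) [0.7233 0.0663 0.045 ]
[ 0.4956 -0.027   0.072 ]
```

Gauge origin is about (0.659, -0.0455) with yaw -11.5°. The canister is at about (0.4965, -0.031), which is gauge (-162, -18) mm. I turn the tool so tool y = gauge y and tool x = -gauge x.

Call:
{"method": "play_rows", "body": {
  "translation": [
    [0, 0, 0],
    [0, 0, 0],
    [0, 0, 0],
    [0, 0, 0],
    [0, 0, 0],
    [0, 0, 0],
    [0, 0, 0],
    [0, 0, 0],
    [0, 0, 0]
  ],
  "twist": [
    [0, 0, -9.5],
    [0, 0, -9.5],
    [0, 0, -9.5],
    [0, 0, -9.5],
    [0, 0, -9.5],
    [0, 0, -9.5],
    [0, 0, -9.5],
    [0, 0, -9.5],
    [0, 0, -2.5]
  ],
  "grip": 1
}}

```text
time_s: 2.22
tcp_pos: [0.5, -0.0, 0.2503]
orientation: [-0.0, 0.099, 0.995, -0.0]
ft_force: [-0.7, -1.0, -0.1]
finger_gap: 0.085
finger_force: 0.0
```

```bash
cat >> h.py <<'E'
a=np.radians(11.5); GX=np.array([np.cos(a),-np.sin(a),0]);GY=np.array([np.sin(a),np.cos(a),0]);G0=np.array([.659,-.0455,0])
def g(X): d=np.array(X)-G0; return np.array([d@GX,d@GY,d[2]])*1000
def st():
    s=env.observe(); M=Ro.from_quat(np.roll(s["orientation"],-1)).as_matrix()
    print("t",s["time_s"],"q",np.round(s["q"],2),"tcp_g",np.round(g(s["tcp_pos"]),1),"f_g",np.round([s["ft_force"]@GX,s["ft_force"]@GY,s["ft_force"][2]],1),"gap",s["finger_gap"],"yerr",np.round(np.degrees(M[:,1]@GX),2)); return s
E
python3 - <<'E'
from h import *
st()
p=wrist(); cv2.imwrite("pics/w1.png",p["pixels"])
for q,z in dict(canister=0,gauge=0,jaw_face=.0265,jaw_tab=.086,plunger_face=.026).items():
    for r in env.tip_of(p,q)[:2]: print(q,round(r["confidence"],2),np.round(r["location"],1),np.round(g(at_z(p,r["location"],z)),1))
E
```

```text
t 2.225 q [-0.    0.21 -0.03  1.32 -0.    0.2 ] tcp_g [-164.9   12.9  250.3] f_g [-0.5 -1.2 -0.1] gap 0.08499750202224049 yerr -0.19
canister 0.88 [252.  178.7] [-162.4  -18.2    0. ]
gauge 0.71 [269.5 295.8] [0.2 2.  0. ]
jaw_face 0.78 [193.5 278.2] [-41.8 -91.9  26.5]
jaw_tab 0.71 [252.  178.4] [-181.8  -11.2   86. ]
jaw_tab 0.57 [157.9 353.6] [  22.8 -124.2   86. ]
plunger_face 0.6 [330.4 279.9] [-40.   78.8  26. ]
```

Call:
{"method": "play_rows", "body": {
  "translation": [
    [-0.3, -1.5, 0],
    [0, -1.6, 0],
    [0, 0, 3],
    [0, 0, 3],
    [0, 0, 3],
    [0, 0, 3],
    [0, 0, 3],
    [0, 0, 2],
    [0, 0, 2],
    [0, 0, 1],
    [0, 0, 0.8],
    [0, 0, 0],
    [0, 0, 0]
  ],
  "twist": [
    [0, 0, 0],
    [0, 0, 0],
    [0, 0, 0],
    [0, 0, 0],
    [0, 0, 0],
    [0, 0, 0],
    [0, 0, 0],
    [0, 0, 0],
    [0, 0, 0],
    [0, 0, 0],
    [0, 0, 0],
    [0, 0, 0],
    [0, 0, 0]
  ]
}}

```text
time_s: 4.15
tcp_pos: [0.4971, -0.0311, 0.0428]
orientation: [0.0, 0.1, 0.995, 0.0]
ft_force: [0.6, -0.2, -0.1]
finger_gap: 0.0854
finger_force: 0.0
```

Call:
{"method": "play_rows", "body": {
  "translation": [
    [0, 0, 0],
    [0, 0, 0],
    [0, 0, 0],
    [0, 0, 0],
    [0, 0, 0],
    [0, 0, 0],
    [0, 0, 0],
    [0, 0, 0]
  ],
  "twist": [
    [0, 0, 0],
    [0, 0, 0],
    [0, 0, 0],
    [0, 0, 0],
    [0, 0, 0],
    [0, 0, 0],
    [0, 0, 0],
    [0, 0, 0]
  ],
  "grip": 0.6
}}

```text
time_s: 5.15
tcp_pos: [0.4971, -0.031, 0.0431]
orientation: [0.001, 0.1, 0.995, 0.0]
ft_force: [-3.8, 0.1, 10.2]
finger_gap: 0.0649
finger_force: 64.6
```

Run:
```python
from h import *
s=st();print(s["finger_force"])
```

```text
t 5.15 q [-0.06  0.35 -0.41  0.82 -0.    0.14] tcp_g [-161.5  -18.    43.1] f_g [-3.7 -0.7 10.2] gap 0.06487578979020185 yerr -0.0
64.58176016807556
```

Call:
{"method": "play_rows", "body": {
  "translation": [
    [-0.5, 0, 0],
    [-1, 0, 0],
    [-1.5, 0, 0],
    [-1.5, 0, 0],
    [-1.5, 0, 0],
    [-1.5, 0, 0],
    [-1.5, 0, 0],
    [-1.5, 0, 0],
    [-1, 0, 0],
    [-0.5, 0, 0],
    [-0.3, 0, 0],
    [0, 0, 0]
  ],
  "twist": [
    [0, 0, 0],
    [0, 0, 0],
    [0, 0, 0],
    [0, 0, 0],
    [0, 0, 0],
    [0, 0, 0],
    [0, 0, 0],
    [0, 0, 0],
    [0, 0, 0],
    [0, 0, 0],
    [0, 0, 0],
    [0, 0, 0]
  ]
}}

```text
time_s: 6.65
tcp_pos: [0.6172, -0.0553, 0.0431]
orientation: [-0.0, 0.1, 0.995, 0.0]
ft_force: [-7.3, 1.2, 11.4]
finger_gap: 0.0651
finger_force: 65.2
```

Call:
{"method": "play_rows", "body": {
  "translation": [
    [-0.1, 0, 0],
    [-0.1, 0, 0],
    [-0.1, 0, 0],
    [0, 0, 0]
  ],
  "twist": [
    [0, 0, 0],
    [0, 0, 0],
    [0, 0, 0],
    [0, 0, 0]
  ]
}}

```text
time_s: 7.15
tcp_pos: [0.6197, -0.0559, 0.0431]
orientation: [-0.0, 0.1, 0.995, 0.0]
ft_force: [-8.6, 1.9, 13.9]
finger_gap: 0.065
finger_force: 65.1
```

Call:
{"method": "play_rows", "body": {
  "translation": [
    [-0.1, 0, 0],
    [-0.1, 0, 0],
    [0, 0, 0]
  ],
  "twist": [
    [0, 0, 0],
    [0, 0, 0],
    [0, 0, 0]
  ]
}}

```text
time_s: 7.52
tcp_pos: [0.6217, -0.0563, 0.0431]
orientation: [-0.0, 0.1, 0.995, 0.0]
ft_force: [-7.9, 2.3, 13.5]
finger_gap: 0.0647
finger_force: 65.1
```

Run:
```python
from h import *
s=st()
```

```text
t 7.525 q [-0.09  0.58 -0.04  0.96  0.    0.11] tcp_g [-34.4 -18.   43.1] f_g [-8.2  0.7 13.5] gap 0.06472023762350976 yerr -0.01
```

Force is still only table friction (about 8 N), so I creep on to contact.

Call:
{"method": "play_rows", "body": {
  "translation": [
    [-0.1, 0, 0],
    [-0.05, 0, 0],
    [0, 0, 0]
  ],
  "twist": [
    [0, 0, 0],
    [0, 0, 0],
    [0, 0, 0]
  ]
}}

```text
time_s: 7.9
tcp_pos: [0.6231, -0.0566, 0.0431]
orientation: [-0.0, 0.1, 0.995, 0.0]
ft_force: [-8.8, 1.3, 14.2]
finger_gap: 0.0649
finger_force: 65.1
```

Call:
{"method": "play_rows", "body": {
  "translation": [
    [-0.05, 0, 0],
    [-0.05, 0, 0],
    [0, 0, 0]
  ],
  "twist": [
    [0, 0, 0],
    [0, 0, 0],
    [0, 0, 0]
  ]
}}

```text
time_s: 8.28
tcp_pos: [0.6241, -0.0567, 0.0431]
orientation: [-0.0, 0.1, 0.995, 0.0]
ft_force: [-9.3, 0.7, 13.0]
finger_gap: 0.065
finger_force: 65.1
```

Call:
{"method": "play_rows", "body": {
  "translation": [
    [-0.05, 0, 0],
    [-0.05, 0, 0],
    [0, 0, 0]
  ],
  "twist": [
    [0, 0, 0],
    [0, 0, 0],
    [0, 0, 0]
  ]
}}

```text
time_s: 8.65
tcp_pos: [0.6245, -0.0568, 0.0431]
orientation: [-0.001, 0.1, 0.995, 0.0]
ft_force: [-14.3, 2.7, 17.4]
finger_gap: 0.0646
finger_force: 65.2
```

Call:
{"method": "play_rows", "body": {
  "translation": [
    [-0.05, 0, 0],
    [-0.05, 0, 0],
    [0, 0, 0]
  ],
  "twist": [
    [0, 0, 0],
    [0, 0, 0],
    [0, 0, 0]
  ]
}}

```text
time_s: 9.02
tcp_pos: [0.6246, -0.0568, 0.0431]
orientation: [-0.002, 0.1, 0.995, 0.0]
ft_force: [-20.9, 3.6, 25.1]
finger_gap: 0.0647
finger_force: 65.7
```

Run:
```python
from h import *
s=st()
p=env.read_camera("scene"); im=p["pixels"][170:330,230:410]; q=wrist()["pixels"]
cv2.imwrite("pics/c2.png",np.hstack([cv2.resize(im,(472,420),interpolation=2),q[:,120:440]]))
```

```text
t 9.025 q [-0.09  0.58 -0.02  0.97  0.    0.11] tcp_g [-31.4 -18.   43.1] f_g [-21.2  -0.7  25.1] gap 0.06469760169131225 yerr -0.02
```

View pics/c2.png

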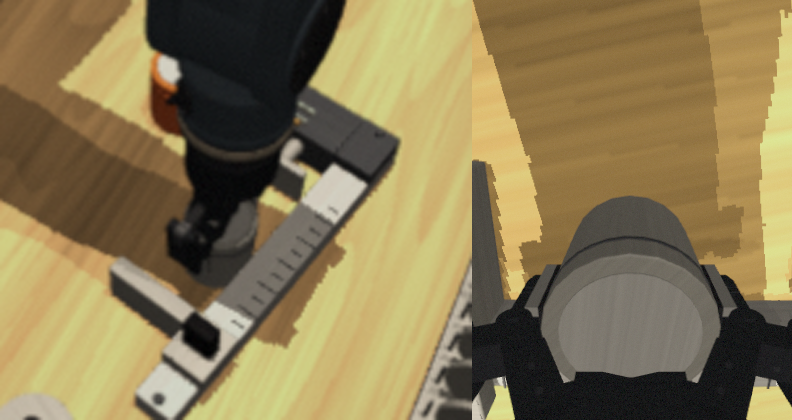

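The canister meets the beam: progress stalled at gauge x -31.4 mm and the force rose to 21 N. I unload, release and rise.

Call:
{"method": "play_rows", "body": {
  "translation": [
    [0.1, 0, 0],
    [0, 0, 0]
  ],
  "twist": [
    [0, 0, 0],
    [0, 0, 0]
  ]
}}

```text
time_s: 9.38
tcp_pos: [0.6245, -0.0569, 0.0431]
orientation: [-0.001, 0.1, 0.995, 0.0]
ft_force: [-13.2, 2.6, 17.9]
finger_gap: 0.065
finger_force: 65.5
```

Call:
{"method": "play_rows", "body": {
  "translation": [
    [0, 0, 0],
    [0, 0, 0],
    [0, 0, 0],
    [0, 0, 0],
    [0, 0, 0],
    [0, 0, -1],
    [0, 0, -2],
    [0, 0, -3],
    [0, 0, -4],
    [0, 0, -4],
    [0, 0, -3],
    [0, 0, -2],
    [0, 0, 0]
  ],
  "twist": [
    [0, 0, 0],
    [0, 0, 0],
    [0, 0, 0],
    [0, 0, 0],
    [0, 0, 0],
    [0, 0, 0],
    [0, 0, 0],
    [0, 0, 0],
    [0, 0, 0],
    [0, 0, 0],
    [0, 0, 0],
    [0, 0, 0],
    [0, 0, 0]
  ],
  "grip": 1
}}

```text
time_s: 11.0
tcp_pos: [0.6263, -0.0573, 0.2343]
orientation: [0.002, 0.1, 0.995, 0.0]
ft_force: [-0.8, -0.3, -1.0]
finger_gap: 0.0853
finger_force: 0.0
```

Call:
{"method": "play_rows", "body": {
  "translation": [
    [2, -3, 0],
    [2, -3, 0],
    [2, -3, 0],
    [2, -3, 0],
    [0, 0, 0]
  ],
  "twist": [
    [0, 0, 0],
    [0, 0, 0],
    [0, 0, 0],
    [0, 0, 0],
    [0, 0, 0]
  ],
  "grip": 0
}}

```text
time_s: 11.62
tcp_pos: [0.5216, -0.1601, 0.2319]
orientation: [-0.0, 0.101, 0.995, -0.0]
ft_force: [0.5, -0.2, -0.4]
finger_gap: 0.0002
finger_force: 0.0
```

Run:
```python
from h import *
s=st()
Z=dict(canister=0,gauge=0,jaw_face=.0265,jaw_tab=.086,plunger_face=.026)
for n in ["scene","side","wrist"]:
    p=wrist() if n=="wrist" else env.read_camera(n)
    if n=="wrist": cv2.imwrite("pics/w3.png",p["pixels"])
    for q,z in Z.items():
        for r in env.tip_of(p,q)[:2]: print(n,q,round(r["confidence"],2),np.round(r["location"]),np.round(g(at_z(p,r["location"],z)),1))
```

```text
t 11.625 q [-0.3   0.31  0.05  1.31 -0.   -0.09] tcp_g [-111.8 -139.7  231.9] f_g [ 0.6 -0.1 -0.4] gap 0.00024706318802978933 yerr 0.13
scene canister 0.75 [311. 269.] [-34.6 -22.    0. ]
scene canister 0.67 [296. 214.] [-167.1   88.8   -0. ]
scene gauge 0.95 [325. 272.] [-1.8 -8.3  0. ]
scene jaw_face 0.32 [335. 234.] [-39.5  82.2  26.5]
scene jaw_tab 0.34 [327. 273.] [ 23.6 -50.8  86. ]
scene plunger_face 0.77 [331. 236.] [-43.6  71.1  26. ]
side canister 0.9 [255. 231.] [-171.7   94.2    0. ]
side canister 0.74 [251. 192.] [-33.5 -27.2   0. ]
side gauge 0.61 [240. 189.] [  2.  -14.2   0. ]
side gauge 0.26 [248. 194.] [-31.3 -15.6   0. ]
side jaw_face 0.79 [268. 178.] [-46.4 -93.4  26.5]
side jaw_tab 0.74 [258. 155.] [  10.2 -107.6   86. ]
side jaw_tab 0.21 [208. 264.] [-232.2  321.7   86. ]
side plunger_face 0.34 [158. 284.] [-144.6  427.6   26. ]
wrist canister 0.82 [490. 132.] [-166.8  100.1    0. ]
wrist canister 0.79 [374. 243.] [-31.6 -19.9   0. ]
wrist jaw_face 0.77 [319. 243.] [-43.4 -91.4  26.5]
wrist jaw_tab 0.44 [182. 227.] [ -86.  -225.7   86. ]
wrist jaw_tab 0.28 [375. 244.] [-69.2 -47.5  86. ]
wrist plunger_face 0.75 [466. 243.] [-43.2  79.1  26. ]
```

View pics/w3.png

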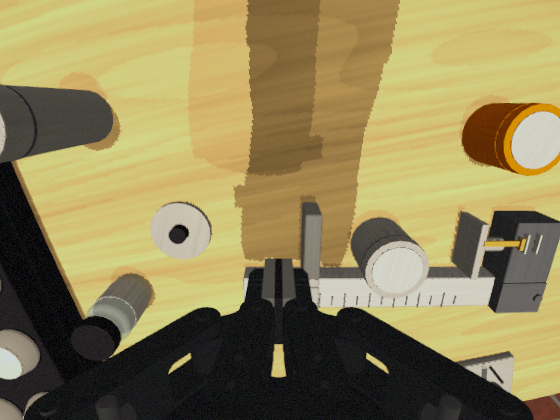

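The canister stands against the beam at about gauge (-32, -20), the jaw face is at about y -92 and the tab at about (15, -110). I come down behind the tab with shut fingers, tips 8 mm above the carriage.

Call:
{"method": "play_rows", "body": {
  "translation": [
    [-3, -0.5, 0],
    [-4, -0.5, 0],
    [-4, -0.5, 0],
    [-1.7, 0, 0],
    [0, 0, 3],
    [0, 0, 3],
    [0, 0, 3],
    [0, 0, 3],
    [0, 0, 2],
    [0, 0, 1.5],
    [0, 0, 0]
  ],
  "twist": [
    [0, 0, 0],
    [0, 0, 0],
    [0, 0, 0],
    [0, 0, 0],
    [0, 0, 0],
    [0, 0, 0],
    [0, 0, 0],
    [0, 0, 0],
    [0, 0, 0],
    [0, 0, 0],
    [0, 0, 0]
  ]
}}

```text
time_s: 13.9
tcp_pos: [0.6442, -0.1987, 0.0764]
orientation: [-0.001, 0.1, 0.995, 0.0]
ft_force: [-0.5, 0.2, 1.5]
finger_gap: -0.0004
finger_force: 0.0
```

Run:
```python
from h import *
s=st()
p=env.read_camera("scene"); q=env.read_camera("side")["pixels"]
cv2.imwrite("pics/c4.png",np.hstack([cv2.resize(p["pixels"][190:340,240:390],(400,400),interpolation=2),cv2.resize(q[110:240,190:320],(400,400),interpolation=2)]))
```

```text
t 13.9 q [-0.3   0.65  0.18  1.11  0.   -0.1 ] tcp_g [  16.1 -153.1   76.4] f_g [-0.5  0.1  1.5] gap -0.0004051637582490749 yerr 0.0
```

View pics/c4.png

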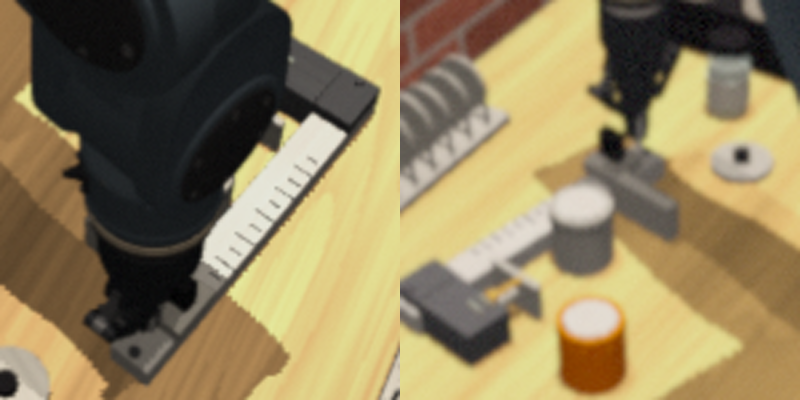

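The side crop shows the tab at (612,143) with the fingertips just behind it at (635,140). The canister stands at the beam at (582,225). I push now.

Call:
{"method": "play_rows", "body": {
  "translation": [
    [0, 0.5, 0],
    [0, 0.5, 0],
    [0, 0.5, 0],
    [0, 0.5, 0],
    [0, 0, 0]
  ],
  "twist": [
    [0, 0, 0],
    [0, 0, 0],
    [0, 0, 0],
    [0, 0, 0],
    [0, 0, 0]
  ]
}}

```text
time_s: 14.62
tcp_pos: [0.649, -0.1794, 0.0777]
orientation: [0.0, 0.1, 0.995, -0.001]
ft_force: [-0.6, -4.5, 1.9]
finger_gap: -0.0
finger_force: 1.9
```

Call:
{"method": "play_rows", "body": {
  "translation": [
    [0, 0.5, 0],
    [0, 0.5, 0],
    [0, 0.5, 0],
    [0, 0, 0]
  ],
  "twist": [
    [0, 0, 0],
    [0, 0, 0],
    [0, 0, 0],
    [0, 0, 0]
  ]
}}

```text
time_s: 15.12
tcp_pos: [0.652, -0.1647, 0.0778]
orientation: [0.0, 0.1, 0.995, -0.001]
ft_force: [0.5, -4.0, 2.8]
finger_gap: -0.0002
finger_force: 2.1
```

```bash
cat > look.py <<'E'
from h import *
s=st()
for n in ["scene","side","wrist"]:
    p=wrist() if n=="wrist" else env.read_camera(n)
    for q,z in dict(canister=0,jaw_face=.0265,jaw_tab=.086,plunger_face=.026).items():
        for r in env.tip_of(p,q)[:1]: print(n,q,round(r["confidence"],2),np.round(r["location"]),np.round(g(at_z(p,r["location"],z)),1))
E
python3 look.py
```

```text
t 15.125 q [-0.25  0.64  0.17  1.1  -0.   -0.05] tcp_g [  16.9 -118.2   77.8] f_g [ 1.3 -3.9  2.8] gap -0.00017537119121986211 yerr 0.01
scene canister 0.43 [246. 386.] [  27.9 -328.1    0. ]
scene jaw_face 0.98 [297. 275.] [-42.3 -68.   26.5]
scene jaw_tab 0.65 [314. 282.] [ 15.1 -84.8  86. ]
scene plunger_face 0.48 [332. 236.] [-41.9  74.4  26. ]
side canister 0.79 [249. 194.] [-38.3 -15.1   0. ]
side jaw_face 0.84 [263. 179.] [-38.5 -78.3  26.5]
side jaw_tab 0.8 [254. 156.] [ 15.7 -93.5  86. ]
side plunger_face 0.62 [230. 204.] [-50.4  77.4  26. ]
wrist canister 0.58 [436. 156.] [-34.5 -16.3   0. ]
wrist jaw_face 0.74 [367. 145.] [-44.  -69.2  26.5]
wrist jaw_tab 0.78 [329. 314.] [ 21.7 -96.   86. ]
```

Call:
{"method": "play_rows", "body": {
  "translation": [
    [0, 0.4, 0],
    [0, 0.4, 0],
    [0, 0.4, 0],
    [0, 0.4, 0],
    [0, 0.4, 0],
    [0, 0.4, 0],
    [0, 0.4, 0],
    [0, 0.4, 0],
    [0, 0.4, 0],
    [0, 0.4, 0],
    [0, 0.4, 0],
    [0, 0.4, 0],
    [0, 0.4, 0],
    [0, 0.4, 0],
    [0, 0.4, 0],
    [0, 0.4, 0],
    [0, 0.4, 0],
    [0, 0, 0]
  ],
  "twist": [
    [0, 0, 0],
    [0, 0, 0],
    [0, 0, 0],
    [0, 0, 0],
    [0, 0, 0],
    [0, 0, 0],
    [0, 0, 0],
    [0, 0, 0],
    [0, 0, 0],
    [0, 0, 0],
    [0, 0, 0],
    [0, 0, 0],
    [0, 0, 0],
    [0, 0, 0],
    [0, 0, 0],
    [0, 0, 0],
    [0, 0, 0],
    [0, 0, 0]
  ]
}}

```text
time_s: 18.12
tcp_pos: [0.6656, -0.0983, 0.0774]
orientation: [0.0, 0.1, 0.995, -0.0]
ft_force: [1.9, -7.6, 2.3]
finger_gap: -0.0001
finger_force: 3.5
```

```bash
python3 look.py
python3 - <<'E'
from h import *
p=wrist(); q=env.read_camera("side")["pixels"]
cv2.imwrite("pics/c5.png",np.hstack([cv2.resize(p["pixels"],(480,360)),cv2.resize(q[140:240,190:279],(320,360),interpolation=2)]))
E
```

```text
t 18.125 q [-0.15  0.64  0.18  1.1  -0.    0.05] tcp_g [ 17.  -50.4  77.4] f_g [ 3.3 -7.1  2.3] gap -0.00014840596717895918 yerr 0.02
scene canister 0.92 [298. 212.] [-165.2   95.6    0. ]
scene jaw_face 0.77 [317. 254.] [-40.3   6.9  26.5]
scene jaw_tab 0.83 [330. 262.] [ 14.2 -22.7  86. ]
side canister 0.87 [250. 229.] [-153.6   95.6    0. ]
side jaw_face 0.7 [248. 188.] [-35.9 -12.3  26.5]
side jaw_tab 0.77 [240. 168.] [  1.4 -16.6  86. ]
side plunger_face 0.61 [231. 201.] [-42.4  67.4  26. ]
wrist canister 0.63 [358. 206.] [-0.5  2.8  0. ]
wrist jaw_face 0.64 [369. 143.] [-45.1  -1.   26.5]
wrist jaw_tab 0.61 [327. 314.] [ 21.5 -29.1  86. ]
```

View pics/c5.png

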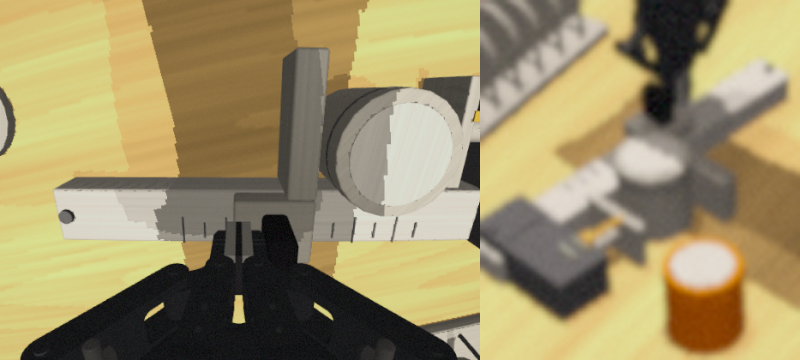

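The jaw is pressed on the canister, with its face at about y -2 and the canister still short of the plunger. I push 24 mm more, aiming mid-marks, and then measure.

Call:
{"method": "play_rows", "body": {
  "translation": [
    [0, 0.3, 0],
    [0, 0.3, 0],
    [0, 0.3, 0],
    [0, 0.3, 0],
    [0, 0, 0]
  ],
  "twist": [
    [0, 0, 0],
    [0, 0, 0],
    [0, 0, 0],
    [0, 0, 0],
    [0, 0, 0]
  ]
}}

```text
time_s: 19.6
tcp_pos: [0.668, -0.0867, 0.0774]
orientation: [0.0, 0.1, 0.995, -0.001]
ft_force: [1.9, -7.6, 2.8]
finger_gap: 0.0002
finger_force: 3.9
```

Call:
{"method": "play_rows", "body": {
  "translation": [
    [0, 0.2, 0],
    [0, 0.2, 0],
    [0, 0.2, 0],
    [0, 0, 0]
  ],
  "twist": [
    [0, 0, 0],
    [0, 0, 0],
    [0, 0, 0],
    [0, 0, 0]
  ]
}}

```text
time_s: 20.1
tcp_pos: [0.6691, -0.0812, 0.0774]
orientation: [0.0, 0.101, 0.995, -0.001]
ft_force: [3.3, -10.1, 2.4]
finger_gap: -0.0001
finger_force: 5.1
```

Call:
{"method": "play_rows", "body": {
  "translation": [
    [0, 0.2, 0],
    [0, 0.2, 0],
    [0, 0.2, 0],
    [0, 0, 0]
  ],
  "twist": [
    [0, 0, 0],
    [0, 0, 0],
    [0, 0, 0],
    [0, 0, 0]
  ]
}}

```text
time_s: 20.6
tcp_pos: [0.6703, -0.0755, 0.0774]
orientation: [0.0, 0.101, 0.995, -0.001]
ft_force: [3.1, -11.2, 3.3]
finger_gap: -0.0001
finger_force: 5.7
```

```bash
python3 look.py
python3 - <<'E'
from h import *
p=wrist(); q=env.read_camera("side")["pixels"]
cv2.imwrite("pics/c6.png",np.hstack([cv2.resize(p["pixels"][60:300,320:560],(400,400),interpolation=2),cv2.resize(q[160:240,180:260],(400,400),interpolation=2)]))
E
```

```text
t 20.6 q [-0.11  0.65  0.18  1.1  -0.    0.09] tcp_g [ 17.1 -27.1  77.4] f_g [  5.3 -10.4   3.3] gap -6.800380063166854e-05 yerr 0.05
scene canister 0.79 [297. 211.] [-172.2   97.9    0. ]
scene jaw_face 0.69 [320. 249.] [-42.8  23.   26.5]
scene jaw_tab 0.78 [338. 254.] [15.4  3.4 86. ]
side canister 0.84 [251. 232.] [-165.2  101.3    0. ]
side jaw_face 0.7 [243. 194.] [-42.7  16.7  26.5]
side jaw_tab 0.76 [230. 168.] [22.5  4.1 86. ]
side plunger_face 0.77 [228. 205.] [-45.8  85.4  26. ]
wrist canister 0.62 [401. 158.] [-32.4  51.7   0. ]
wrist jaw_face 0.74 [368. 147.] [-42.3  22.1  26.5]
wrist jaw_tab 0.59 [327. 315.] [22.5 -5.8 86. ]
```

View pics/c6.png

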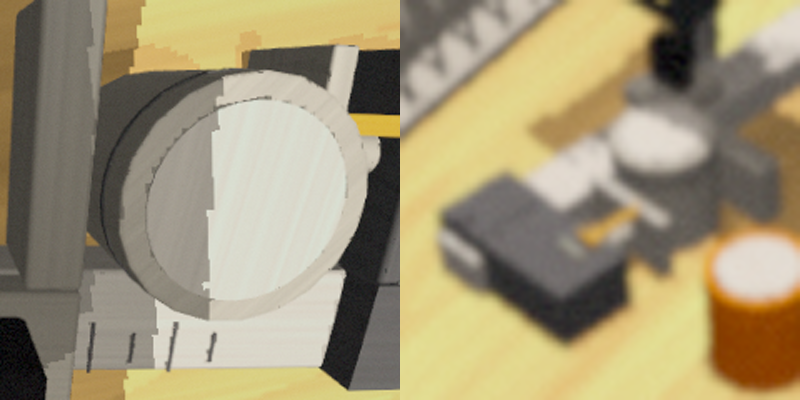

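Measured jaw face is about y 22, which puts the plunger about 11 mm back, and the force rise agrees. The side crop shows the pointer tip at about (585,238), near the marks. I back off, rise and look clearly.

Call:
{"method": "play_rows", "body": {
  "translation": [
    [0, -0.5, 0],
    [0, -1, 0],
    [0, -1, 0],
    [0, 0, -2],
    [0, 0, -4],
    [0, 0, -4],
    [0, 0, -3],
    [2, 3, -2],
    [3, 3, 0],
    [3, 3, 0],
    [0, 0, 0]
  ],
  "twist": [
    [0, 0, 0],
    [0, 0, 0],
    [0, 0, 0],
    [0, 0, 0],
    [0, 0, 0],
    [0, 0, 0],
    [0, 0, 0],
    [0, 0, 0],
    [0, 0, 0],
    [0, 0, 0],
    [0, 0, 0]
  ]
}}

```text
time_s: 22.82
tcp_pos: [0.6034, 0.0069, 0.2279]
orientation: [-0.0, 0.099, 0.995, 0.0]
ft_force: [-0.2, -0.3, 0.5]
finger_gap: 0.0005
finger_force: 0.0
```

```bash
python3 look.py
python3 - <<'E'
from h import *
p=wrist(); c=proj(p,G0-.035*GX+.11*GY+[0,0,.04]).astype(int); x=max(0,min(c[0]-70,420)); y=max(0,min(c[1]-60,300)); print(c)
cv2.imwrite("pics/c7.png",cv2.resize(p["pixels"][y:y+120,x:x+140],(700,600),interpolation=2))
E
```

```text
t 22.825 q [0.01 0.44 0.22 1.35 0.   0.21] tcp_g [-65.   40.3 227.9] f_g [-0.1 -0.3  0.5] gap 0.00047452714020420337 yerr -0.13
scene canister 0.69 [298. 213.] [-164.    92.7    0. ]
scene jaw_face 0.92 [322. 249.] [-39.1  27.1  26.5]
scene jaw_tab 0.55 [336. 235.] [-17.6  46.3  86. ]
scene plunger_face 0.5 [336. 234.] [-36.5  85.1  26. ]
side canister 0.78 [251. 228.] [-154.    91.7    0. ]
side jaw_face 0.67 [243. 192.] [-37.8  11.1  26.5]
side jaw_tab 0.8 [232. 171.] [10.   8.9 86. ]
side plunger_face 0.45 [229. 202.] [-38.9  73.1  26. ]
wrist canister 0.92 [290. 206.] [-33.6  52.9   0. ]
wrist jaw_face 0.56 [264. 207.] [-41.1  23.8  26.5]
wrist jaw_tab 0.61 [232. 291.] [24.8 -5.4 86. ]
wrist plunger_face 0.58 [322. 206.] [-41.5  85.5  26. ]
[346 216]
```

View pics/c7.png

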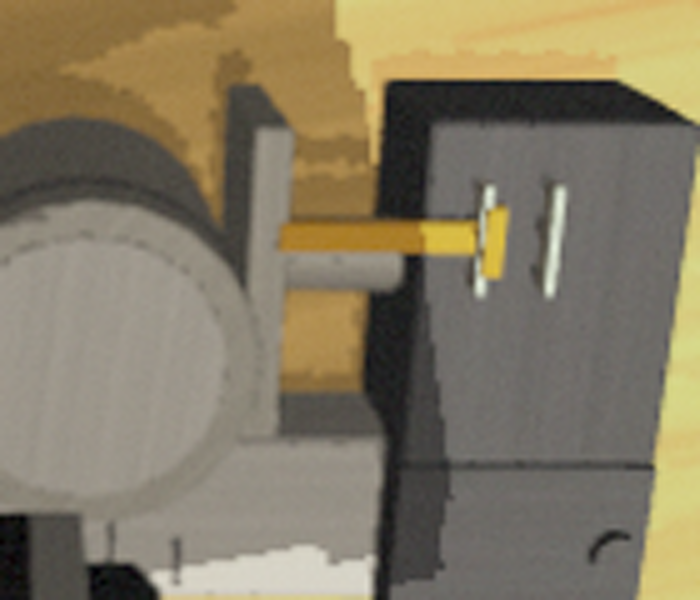

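The pointer bar (about x 496 in the crop) is just past the first mark (482), and the second mark is at 552. That puts the plunger at about 8 mm. It wants about 5 mm more to be centred, so I reverse the path and push further.

Call:
{"method": "play_rows", "body": {
  "translation": [
    [-3, -3, 0],
    [-3, -3, 0],
    [-2, -3, 0],
    [0, 0, 2],
    [0, 0, 4],
    [0, 0, 4],
    [0, 0, 3],
    [0, 0, 2],
    [0, 0, 0]
  ],
  "twist": [
    [0, 0, 0],
    [0, 0, 0],
    [0, 0, 0],
    [0, 0, 0],
    [0, 0, 0],
    [0, 0, 0],
    [0, 0, 0],
    [0, 0, 0],
    [0, 0, 0]
  ]
}}

```text
time_s: 24.75
tcp_pos: [0.6641, -0.0987, 0.0759]
orientation: [-0.001, 0.1, 0.995, 0.0]
ft_force: [-0.5, -0.7, 0.3]
finger_gap: 0.0001
finger_force: 0.0
```

```bash
python3 -c "
from h import *
st()"
```

```text
t 24.75 q [-0.15  0.65  0.17  1.1  -0.    0.05] tcp_g [ 15.6 -51.1  75.9] f_g [-0.3 -0.8  0.3] gap 0.00010261291595684276 yerr -0.0
```

Target TCP y is -22, so I go +29 mm.

Call:
{"method": "play_rows", "body": {
  "translation": [
    [0, 0.5, 0],
    [0, 0.5, 0],
    [0, 0.5, 0],
    [0, 0.5, 0],
    [0, 0.3, 0],
    [0, 0.2, 0],
    [0, 0.2, 0],
    [0, 0.2, 0],
    [0, 0, 0]
  ],
  "twist": [
    [0, 0, 0],
    [0, 0, 0],
    [0, 0, 0],
    [0, 0, 0],
    [0, 0, 0],
    [0, 0, 0],
    [0, 0, 0],
    [0, 0, 0],
    [0, 0, 0]
  ]
}}

```text
time_s: 25.88
tcp_pos: [0.6706, -0.072, 0.0774]
orientation: [-0.0, 0.101, 0.995, -0.001]
ft_force: [-2.5, -11.5, 3.0]
finger_gap: -0.0003
finger_force: 5.7
```

```bash
python3 -c "
from h import *
st()"
```

```text
t 25.875 q [-0.11  0.65  0.18  1.11 -0.    0.1 ] tcp_g [ 16.6 -23.7  77.4] f_g [ -0.2 -11.7   3. ] gap -0.0003049526217721966 yerr 0.07
```

Call:
{"method": "play_rows", "body": {
  "translation": [
    [0, 0.2, 0],
    [0, 0, 0]
  ],
  "twist": [
    [0, 0, 0],
    [0, 0, 0]
  ]
}}

```text
time_s: 26.12
tcp_pos: [0.671, -0.0702, 0.0774]
orientation: [-0.0, 0.101, 0.995, -0.001]
ft_force: [-3.0, -12.1, 1.1]
finger_gap: -0.0
finger_force: 6.0
```

Call:
{"method": "play_rows", "body": {
  "translation": [
    [0, -0.5, 0],
    [0, -1, 0],
    [0, -1, 0],
    [0, 0, -2],
    [0, 0, -4],
    [0, 0, -4],
    [0, 0, -3],
    [2, 3, -2],
    [3, 3, 0],
    [3, 3, 0],
    [0, 0, 0]
  ],
  "twist": [
    [0, 0, 0],
    [0, 0, 0],
    [0, 0, 0],
    [0, 0, 0],
    [0, 0, 0],
    [0, 0, 0],
    [0, 0, 0],
    [0, 0, 0],
    [0, 0, 0],
    [0, 0, 0],
    [0, 0, 0]
  ]
}}

```text
time_s: 27.5
tcp_pos: [0.6047, 0.0128, 0.228]
orientation: [0.0, 0.099, 0.995, 0.0]
ft_force: [0.5, -0.1, 0.4]
finger_gap: 0.0
finger_force: 0.0
```

Run:
```python
from h import *
st()
p=wrist(); c=proj(p,G0-.035*GX+.09*GY+[0,0,.04]).astype(int); x=max(0,min(c[0]-90,380)); y=max(0,min(c[1]-70,270))
cv2.imwrite("pics/c8.png",cv2.resize(p["pixels"][y:y+150,x:x+180],(720,600),interpolation=2))
```

```text
t 27.5 q [0.02 0.44 0.22 1.36 0.   0.22] tcp_g [-64.9  46.3 228. ] f_g [ 0.5 -0.   0.4] gap 4.36973525303388e-06 yerr -0.13
```

View pics/c8.png

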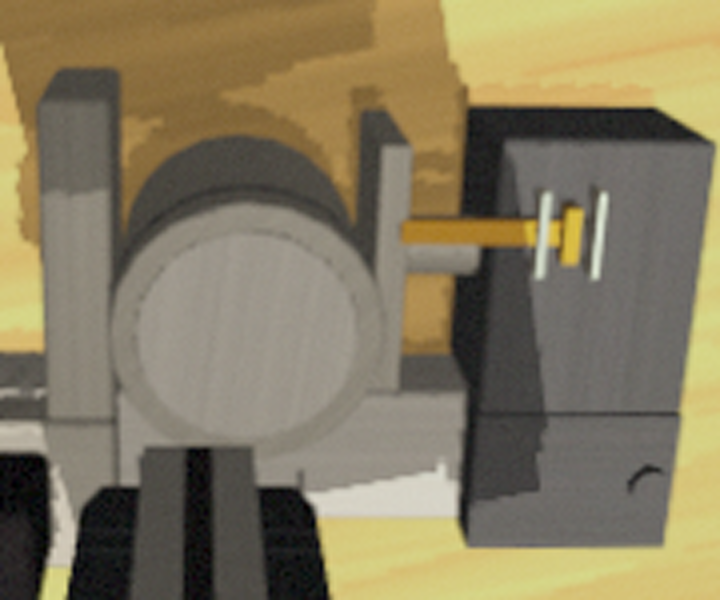

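The pointer (572) stands midway between the marks (543 and 598), with the canister held between jaw and plunger against the beam and the arm clear. I hand it in.

```bash
python3 -c "
from rig import env
print(env.close_job())"
```

```text
the job is handed in; nothing more can be done
None
```

The steel canister stands against the beam, held by the jaw, with the plunger's pointer midway between its two white marks, and the job was handed in at about 27.5 s with the arm clear of everything.

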